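# Seat a keyed blank in its drilling fixture by feel and latch it

## Task

Load the aluminium blank into the blue-based drilling fixture: lower its plug into the bore, press gently and turn it by feel (the key lies somewhere between the two white lines on the rim) until its notch finds the key and the flange drops down flush on the rim. Then let go of it and swing the red latch over the flange as far as it goes. Keep the forces light, never push hard on a blank that will not go down, and leave the other things on the bench where they are.

Things in the scene. Friction and masses are not known exactly. Their poses are not given: they have to be found in the camera images.
- blank: loose aluminium keyed blank, 0.2 kg, upright on its plug. Origin: centre of the plug's underside, z up. Plug 41 mm wide, 16 mm long, lower edge chamfered 3.5 mm; above it a flange 62 mm wide, z 16 to 24 mm; then the boss. One notch 9.5 mm wide runs down the plug's +x side, in to 9.5 mm from the axis (none opposite); a red line on the flange lies above it.
- blank_boss (a point): centre of the top of the blank's block-shaped boss, 56 mm above the blank's underside; axes as the blank's. The boss has flat sides: 20 mm along x, 32 mm along y, 32 mm high down to the flange. Grip it by the sides 20 mm apart.
- nest: drilling fixture bolted to the bench. Blue plate 116 mm (x) by 146 mm (y, -94 to +52), 10 mm thick, and a dark cup 76 mm wide, 36 mm high. Origin: on the bore's axis at bench level, z up. On the bore's floor stands one key on a ring locked at an unknown angle, not measured: 0.2 to 1.6 rad from the nest's +x towards its +y. White rim lines at 0.15 and 1.65 rad bound that range.
- nest_rim (a point): on the bore's axis at rim height, 36 mm above the bench; axes as the nest's. Bore 44 mm wide, 18 mm deep; key 7 mm wide, 9 mm high, 13 to 19 mm off the axis. Notch over the key (to about 0.07 rad): the plug enters its full 16 mm, flange on the rim (home). Otherwise it stops on the key after 9 mm, 7 mm proud. Contacts are rigid: press with 5 to 10 N, move down at 15 mm/s.
- latch (a joint): red swing latch, rad. Near 0: parked, pointing in the nest's -x, clear of the bore. Grows clockwise seen from above; at 1.57 it points in the nest's +y, over the flange; stop at 1.65. Light friction (2 N at the peg), stays where left. Arm 6 mm thick, 14 mm wide, tip 48 mm from the pivot, underside 46 mm above the bench: 2 mm above a flange that is home; a proud one blocks it.
- latch_peg (a point): centre of the top of the black upright peg on the latch, by which to move it: 11 mm in diameter, 30 mm tall (its foot 52 mm, its top 82 mm above the bench), 34 mm from the pivot.
- latch_pivot (a point): point on the latch's pivot axis at the underside of the latch arm, 46 mm above the bench, fixed to the fixture; axes as the nest's.
- tape_measure: bystander: yellow tape measure, 43 x 79 x 66 mm, loose; origin under its centre
- jar: bystander: clear jar with grey lid, 56 mm in diameter, 90 mm tall, loose; origin under its centre
- screwdriver_red: bystander: red screwdriver, 214 mm long along its own y, loose; origin under its centre
- offcut: bystander: pine offcut, 45 x 120 x 45 mm, loose; origin under its centre
Things that resemble listed ones, but are neither listed nor needed, are in the scene too. What is shaped like the blank but orange is not meant.

How it is judged:
On the way:
1. the blank is fully home in the bore, flange flush on the rim, with the latch not yet over it (z of blank in the frame of nest_rim below -0.014 m and horizontal distance between blank and nest_rim below 0.004 m and angle between blank's own z axis and vertical below 0.06 rad and value of joint latch below 0.8 rad), for 0.2 s.
At the end, for the whole second after the job is handed in: the blank is fully home (its origin at least 14 mm below the rim, within 4 mm of the bore's axis, tilted by less than 0.06 rad) and at rest, and the latch stands over the flange at 1.35 rad or more (z of blank in the frame of nest_rim below -0.014 m and horizontal distance between blank and nest_rim below 0.004 m and angle between blank's own z axis and vertical below 0.06 rad and value of joint latch above 1.35 rad and linear speed of blank below 0.02 m/s and velocity of joint latch below 0.05 rad/s); the robot touches nothing.
It fails at once if a blank that is not yet home is pressed against the fixture (cup, key or latch) with more than 30 N (contact force between blank and nest above 30 N and z of blank in the frame of nest_rim above -0.0145 m).
It fails at once if the blank is pressed against the fixture with more than 60 N (contact force between blank and nest above 60 N).
It fails at once if another thing on the bench is moved by more than 30 mm (distance of any of tape_measure, jar, screwdriver_red, offcut from where it was at the start of the episode above 0.03 m).
It also fails if it takes over 67 s, if anything falls off the work surface, if the arm or the gripper's body presses on something with over 40 N, if the wrist force passes 120 N, or if a joint passes its speed limit or range.

## Robot

A 7-joint arm with a two-finger parallel gripper is mounted at the origin on a cart in front of the work surface, level with it; the furniture and walls round the work are solid. World frame = base frame: x ahead of the robot, y to its left, z up, the work surface at z = 0. Lengths are in m, angles in rad, forces in N, time in s.
With the tool pointing down it reaches from about 0.4 to 0.85 m from the base axis. Payload 4.5 kg.
Tool frame: the origin (TCP) lies at the very end of the fingers, on their centre line; the grasp point (between the pads) lies 19 mm behind it; z points along the fingers, y is the direction in which the jaws open and shut (so a half turn about z gives the same grasp; the last joint's range is limited). The gripper opens to 88 mm and grips with 3 to 60 N. Pads are 18 mm wide; open, the fingers measure 123 mm over their backs; the gripper's body (75 mm by 187 mm) begins 45 mm behind the grasp point.
Start: joints at [1.202, 0.689, -0.195, 1.565, 0.157, 0.902, -0.215], TCP at [0.245, -0.575, 0.239] pointing down, gripper open.
Joint ranges: [-3.01, 3.01], [-0.46, 2.08], [-1.47, 1.51], [0.13, 2.56], [-1, 4.14], [0.04, 2.09], [-2.66, 2.66]. Speed limits (rad/s): [2.57, 2.57, 3.14, 3.14, 3.14, 3.14, 3.14].

## Interface

Orientations are given as a unit quaternion [x, y, z, w].
In Python, from plant import telemetry, imaging, r gives the robot as it stands.
- The arm moves only by the shell command python3 -m creep 'ROWS' [FORCE]. ROWS is JSON, a list of rows, each a list of 5 numbers: the closure in counts, from 0 (fully open) to 255 (shut), then the shift along the tool's x, y, z in m, then the turn about the tool's z in degrees. In form: [[fingers, x, y, z, yaw], ...]. A call has 1 to 10 rows; each row is the pose to reach, as a shift and turn from the pose commanded when the call began, along the tool's axes at that moment; what a row does not reach only later rows make up. A row lasts 1/8 s, in which the tool goes at most 62.5 mm and 10.7 degrees, less where a joint would pass 70% of its speed; a pose out of reach is approached as far as the arm can. A call with a gripper value outside its range is refused whole. The fingers move at their own pace and stop on an object; FORCE is the grip in N (left out, the last holds). Time passes only in rows, so rows that repeat a pose let the fingers close. It gives the time, the measured TCP pose, the force and the opening at its end, in the units of the state.
- telemetry.get_state(): the state, without advancing time (a new reading comes with each control period).
- imaging.snapshot(name): name is "side" or "top" or "wrist"; returns a dict with "image" (400x640x3 uint8, blue, green, red), "camera_matrix" (3x3 intrinsics, pixels), "distortion" ([k1, k2, p1, p2, k3] as OpenCV has them; the pictures are not rectified), "R" (3x3) and "t" (3): a world point X has camera coordinates R X + t; the wrist camera has in their place "hand_eye" (4x4, takes a point from camera to tool coordinates, whose origin is the TCP and whose axes are the flange's). Camera axes: x right, y down, z forward; pixel columns grow to the right and rows downward; lengths in m; the calibration is good to about 2 mm. A picture is of the moment at which its call begins: read the wrist's pose just before it. There is no depth.
- r.finish_job(): hands the job in, once; it reports no verdict.
Trained networks look in a picture, given as the dict that the camera call returned (one of the last four; its "shot" number tells which), for a name from the list of things; names that differ only in an ending like _2 or _b are one class to them, and where a whole thing is asked for, a point or a joint stands for the part that bears it (a point fixed in the world has none). Each returns a list of dicts, best first, with "score" (0 to 1); they miss things now and then, are a little off and sometimes report something else, mostly with a low value. They report only what shows in the picture. A call takes as long as a camera call. They do not tell look-alikes from the thing itself.
- imaging.boxes_of(picture, target): "rect" ([left, top, right, bottom] in pixels, round what is visible of it).
- imaging.trace(picture, target): "pixels" (400x640 bool, what is visible of it) and "rect" ([left, top, right, bottom] in pixels, round what is visible of it).
- imaging.place_of(picture, target): "location" ([row, column] in pixels: a listed point, or the origin of a listed thing).
The state is a dict: "clock": time; "q": joint angles; "qd": joint speeds; "joint_torque": joint torques, N m; "tool_pos": TCP position; "eef_rot": TCP orientation; "contact_force": force on the tool from outside, world axes, zero at the start; "moment": the same for the moment, N m; "opening": opening from 0.0 (shut) to 1.0 (fully open).
Only numpy, scipy, OpenCV 4.12 (cv2) and the standard library are available. Lean on these libraries where they do the work, as an engineer would, in place of code of your own. Each camera call takes 0.05 s, during which the arm holds its last target.

## Working session

There is one attempt and no reset: what is moved stays moved. The work goes in short steps, Python scripts to look and compute and a shell command to move; the robot and the scene stay as the last step left them, time stands still between calls to the robot, and variables do not carry over. Pictures are saved under pics/ and viewed, and the job is handed in when it is done.

```bash
ls; mkdir -p pics
cat > h.py <<'E'
import numpy as np, cv2
from plant import telemetry, imaging, r
from scipy.spatial.transform import Rotation as R
def snap(n):
    s=telemetry.get_state(); p=imaging.snapshot(n)
    if n=="wrist":
        T=np.eye(4);T[:3,:3]=R.from_quat(s["eef_rot"]).as_matrix();T[:3,3]=s["tool_pos"]
        C=T@np.array(p["hand_eye"]); p["Rc"]=C[:3,:3];p["c"]=C[:3,3]
    else:
        p["Rc"]=np.array(p["R"]).T; p["c"]=-p["Rc"]@np.array(p["t"])
    return p
def onz(p,row,col,z):
    u=cv2.undistortPoints(np.array([[[col,row]]],float),np.array(p["camera_matrix"]),np.array(p["distortion"]))[0,0]
    d=p["Rc"]@np.array([u[0],u[1],1]); return p["c"]+d*(z-p["c"][2])/d[2]
def proj(p,X):
    Rw=p["Rc"].T; t=-Rw@p["c"]
    a,_=cv2.projectPoints(np.array(X,float).reshape(-1,1,3),cv2.Rodrigues(Rw)[0],t,np.array(p["camera_matrix"]),np.array(p["distortion"])); return a[:,0]
E
python3 - <<'E'
from h import *
s=telemetry.get_state();print(s)
for n in ["top","side","wrist"]:
    p=snap(n); cv2.imwrite(f"pics/a_{n}.png",p["image"]); print(n,p["c"],p["camera_matrix"][0][0])
    for t,z in [("blank",0),("blank_boss",.056),("nest",0),("nest_rim",.036),("latch_peg",.082),("latch_pivot",.046)]:
        for q in imaging.place_of(p,t)[:3]:
            print(t,np.round(q["location"]),round(q["score"],2),np.round(onz(p,*q["location"],z),4))
E
```

```text
pics
{'clock': 0.0, 'q': array([ 1.20176371,  0.68997416, -0.19453372,  1.56631322,  0.15731979,
        0.90246124, -0.21509898]), 'qd': array([ 0.00074174, -0.00144182,  0.00123418, -0.00126318, -0.0012754 ,
       -0.00036319,  0.0013381 ]), 'joint_torque': array([ 5.32362828e-04, -5.27571774e+01, -1.26726966e+00, -1.53429186e+01,
       -5.26933826e-02,  6.56384480e-03,  1.42050203e-04]), 'tool_pos': array([ 0.24474193, -0.57443147,  0.23792486]), 'eef_rot': array([ 9.79772920e-01,  2.00110595e-01, -2.37139253e-04, -8.48155620e-04]), 'contact_force': array([ 0.79524568, -1.04725924, -0.09664724]), 'moment': array([-0.03969124,  0.01253718,  0.02745372]), 'opening': 1.003511360670183}
top [0.46083797 0.06006446 1.42838518] 493.80262775775014
blank [203. 275.] 0.79 [0.5768 0.2218 0.    ]
blank [241. 282.] 0.65 [0.4657 0.1974 0.    ]
blank_boss [200. 275.] 0.87 [0.5799 0.2144 0.056 ]
blank_boss [240. 278.] 0.64 [0.4682 0.2022 0.056 ]
nest [216. 382.] 0.76 [ 0.5468 -0.0908  0.    ]
nest_rim [214. 386.] 0.66 [ 0.5488 -0.0971  0.036 ]
latch_pivot [211. 413.] 0.56 [ 0.5604 -0.1724  0.046 ]
side [0.40486809 1.3370488  0.86971988] 496.5294713443309
blank [238. 354.] 0.67 [0.4707 0.1886 0.    ]
blank_boss [225. 355.] 0.78 [0.4684 0.2006 0.056 ]
blank_boss [226. 315.] 0.73 [0.5787 0.221  0.056 ]
nest [184. 335.] 0.67 [ 0.5589 -0.1052  0.    ]
nest_rim [180. 340.] 0.74 [ 0.5419 -0.0749  0.036 ]
latch_peg [304. 370.] 0.63 [0.4088 0.5332 0.082 ]
latch_peg [159. 346.] 0.57 [ 0.5279 -0.1396  0.082 ]
latch_pivot [168. 333.] 0.92 [ 0.5699 -0.1374  0.046 ]
latch_pivot [220. 263.] 0.65 [0.7348 0.1991 0.046 ]
wrist [ 0.30605854 -0.54872273  0.38481135] 314.44394240986037
```

View pics/a_top.png

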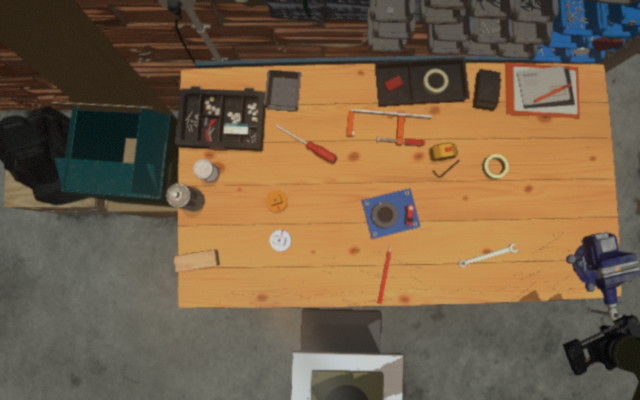

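View pics/a_side.png

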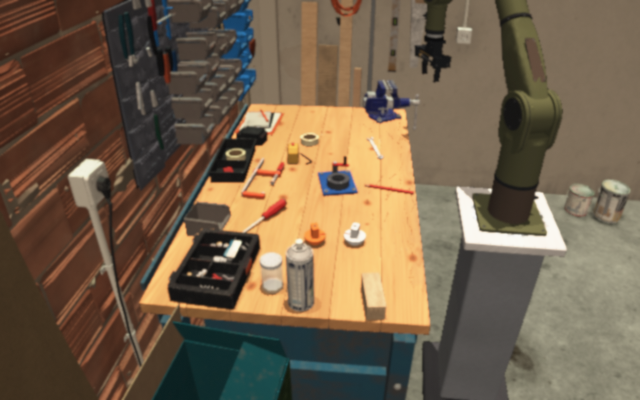

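The top view shows the aluminium blank at about pixel (280, 240), the orange look-alike at (277, 202), and the nest at (388, 214). I'll move over the nest for a close wrist look.

```bash
python3 -m creep '[[0,0.395,-0.326,0,0],[0,0.395,-0.326,0,0],[0,0.395,-0.326,0,0],[0,0.395,-0.326,0,0],[0,0.395,-0.326,0,0],[0,0.395,-0.326,0,0],[0,0.395,-0.326,0,0],[0,0.395,-0.326,0,0],[0,0.395,-0.326,0,0],[0,0.395,-0.326,0,0]]' 10
python3 - <<'E'
from h import *
p=snap("wrist"); cv2.imwrite("pics/b_w.png",p["image"]); print(p["c"])
for t,z in [("nest",0),("nest_rim",.036),("latch_peg",.082),("latch_pivot",.046)]:
        for q in imaging.place_of(p,t)[:3]:
            print(t,np.round(q["location"]),round(q["score"],2),np.round(onz(p,*q["location"],z),4))
E
```

```text
clock: 2.3
tool_pos: [0.4808, -0.1199, 0.2387]
eef_rot: [0.98, 0.201, -0.0, 0.0]
contact_force: [1.0, -0.5, -0.2]
opening: 1.0
[ 0.54175428 -0.09344699  0.3847604 ]
nest [108. 323.] 0.59 [ 0.5501 -0.095   0.    ]
nest_rim [102. 320.] 0.75 [ 0.5541 -0.0899  0.036 ]
nest_rim [150. 380.] 0.26 [ 0.5339 -0.1704  0.036 ]
latch_peg [146. 380.] 0.94 [ 0.5376 -0.1592  0.082 ]
latch_pivot [115. 391.] 0.78 [ 0.5706 -0.1634  0.046 ]
```

View pics/b_w.png

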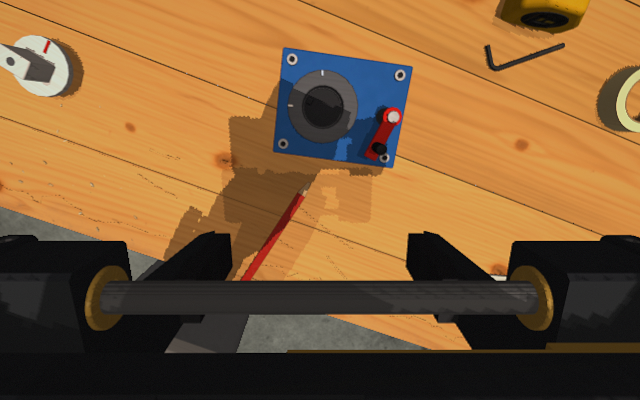

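The wrist image shows the nest bore at about (321,107), white rim lines at (322,73) and (290,105), and the latch pivot at (393,117) with its peg at (379,149). Going lower for precision and to try to see the key.

```bash
python3 -m creep '[[0,0.01,0.01,0.06,0],[0,0.01,0.01,0.1,0],[0,0.01,0.01,0.1,0],[0,0.01,0.01,0.1,0]]' 10
python3 - <<'E'
from h import *
p=snap("wrist"); cv2.imwrite("pics/c_w.png",p["image"]); print(p["c"])
import pickle; pickle.dump({k:p[k] for k in ("image","camera_matrix","distortion","Rc","c")},open("c.pkl","wb"))
for t,z in [("nest",0),("nest_rim",.036),("latch_peg",.082),("latch_pivot",.046)]:
        for q in imaging.place_of(p,t)[:3]:
            print(t,np.round(q["location"]),round(q["score"],2),np.round(onz(p,*q["location"],z),4))
c=p["image"][0:200,220:440]
c=cv2.resize(c,None,fx=3,fy=3,interpolation=cv2.INTER_CUBIC); cv2.imwrite("pics/c_crop.png",c)
b=p["image"][30:160,240:370].astype(float); b=np.clip(b*3,0,255).astype(np.uint8)
cv2.imwrite("pics/c_bore.png",cv2.resize(b,None,fx=4,fy=4,interpolation=cv2.INTER_CUBIC))
E
```

```text
clock: 3.05
tool_pos: [0.4942, -0.1262, 0.1399]
eef_rot: [0.98, 0.199, 0.001, 0.0]
contact_force: [0.7, -0.2, -0.5]
opening: 1.001
[ 0.5550769  -0.09998368  0.28600829]
nest [121. 310.] 0.94 [ 0.5475 -0.095   0.    ]
nest_rim [116. 307.] 0.92 [ 0.5504 -0.0921  0.036 ]
latch_peg [180. 390.] 0.88 [ 0.5349 -0.1596  0.082 ]
latch_pivot [130. 404.] 0.85 [ 0.5697 -0.1632  0.046 ]
```

View pics/c_crop.png

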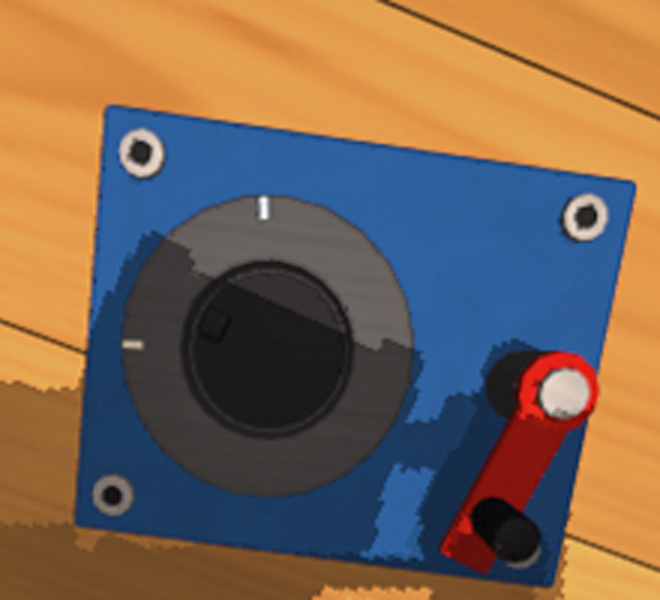

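View pics/c_bore.png

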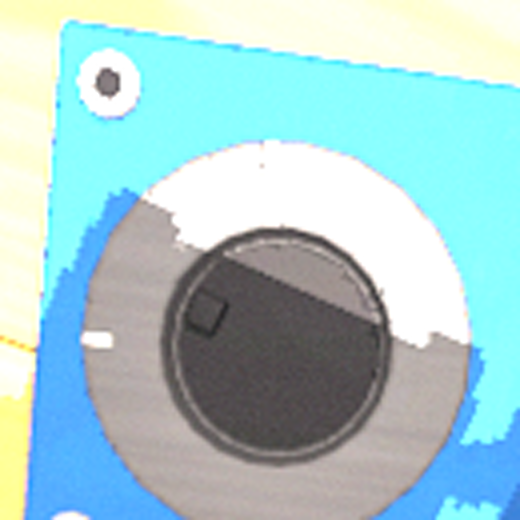

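The key shows in the bore at about full-image pixel (291.7,107.7). I'll fit the nest pose and the key's angle.

Run:
```python
from h import *
import pickle; p=pickle.load(open("c.pkl","rb"))
f=lambda x,y,z: onz(p,y/3-0.33,220+x/3-0.33,z)   # crop->world
# plate corners z=.01: (+x+y),( +x -y),(-x -y),(-x +y)
C=np.array([f(107,106,.01),f(635,183,.01),f(552,586,.01),f(77,524,.01)])[:,:2]
N=np.array([[58,52],[58,-94],[-58,-94],[-58,52]])/1000
A=N-N.mean(0);B=C-C.mean(0)
th=np.arctan2((A[:,0]*B[:,1]-A[:,1]*B[:,0]).sum(),(A*B).sum())
M=np.array([[np.cos(th),-np.sin(th)],[np.sin(th),np.cos(th)]])
o=C.mean(0)-M@N.mean(0); print("nest",o,th,np.degrees(th), "res mm",1000*(C-(N@M.T+o)))
# rim outer 76mm at z .036 : crop pts top/bottom/left/right
e=cv2.fitEllipse(np.array([[266,195],[266,497],[122,345],[413,345],[168,240],[370,240],[165,450],[370,450]],np.float32)); print(e)
g=f(*e[0],.036)[:2];print("rim outer ctr",g)
l1=f(264,208,.036)[:2];l2=f(133,345,.036)[:2]
for c in (o,g):
    print([np.arctan2(*(l-c)[::-1])-th for l in (l1,l2)])
    k=f(215,323,.027)[:2]; print("key",np.linalg.norm(k-c),np.arctan2(*(k-c)[::-1])-th, np.arctan2(*(k-c)[::-1]))
print("pivot",f(564,394,.054),"peg",f(515,540,.082))
for q in[(267,349)]: print("bore",f(*q,.036))
```

```text
nest [ 0.5506806  -0.09371141] 0.2698008801123906 15.458451739355091 res mm [[-0.69988825 -1.37003491]
 [-1.50201716  0.97282743]
 [ 0.68855491  1.36043692]
 [ 1.5133505  -0.96322943]]
((267.8544921875, 345.8896484375), (288.9221496582031, 300.0927734375), 5.526087760925293)
rim outer ctr [ 0.55205461 -0.09325865]
[np.float64(0.14812937521180625), np.float64(1.6540702766457391)]
key 0.015815789564181008 1.224389719521797 1.4941905996341875
[np.float64(0.15249332724580933), np.float64(1.6959435804948582)]
key 0.015317519435377524 1.3116772547569207 1.5814781348693112
pivot [ 0.56979449 -0.16369588  0.054     ] peg [ 0.53569561 -0.16047349  0.082     ]
bore [ 0.55125684 -0.09335252  0.036     ]
```

```bash
python3 -m creep '[[0,0.01,-0.05,-0.03,0],[0,0.048,-0.301,-0.03,0],[0,0.048,-0.301,-0.03,0],[0,0.048,-0.301,-0.03,0],[0,0.048,-0.301,-0.03,0],[0,0.048,-0.301,-0.03,0],[0,0.048,-0.301,-0.03,0],[0,0.048,-0.301,-0.03,0]]' 10
python3 - <<'E'
from h import *
p=snap("wrist"); cv2.imwrite("pics/d_w.png",p["image"]); print(p["c"])
import pickle; pickle.dump({k:p[k] for k in ("image","camera_matrix","distortion","Rc","c")},open("d.pkl","wb"))
for t,z in [("blank",0),("blank_boss",.056)]:
        for q in imaging.place_of(p,t)[:3]:
            print(t,np.round(q["location"]),round(q["score"],2),np.round(onz(p,*q["location"],z),4))
E
```

```text
clock: 4.3
tool_pos: [0.4205, 0.1681, 0.1689]
eef_rot: [0.98, 0.198, 0.0, 0.001]
contact_force: [-1.1, -0.8, 0.5]
opening: 0.999
[0.48159561 0.19428459 0.31497778]
blank [126. 306.] 0.56 [0.4665 0.2009 0.    ]
blank_boss [127. 304.] 0.56 [0.4677 0.2014 0.056 ]
```

View pics/d_w.png

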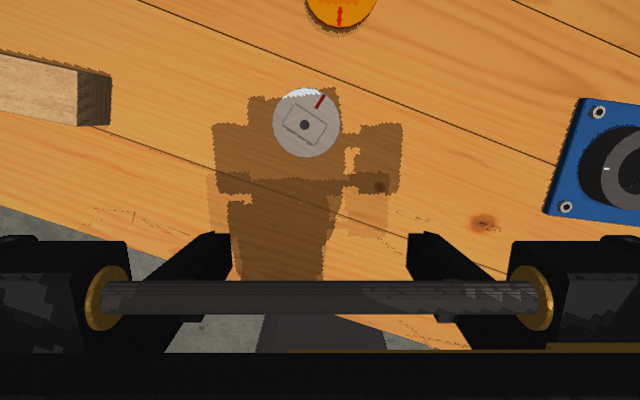

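Run:
```python
import cv2
im=cv2.imread("pics/d_w.png")[75:170,255:360]
cv2.imwrite("pics/d_crop.png",cv2.resize(im,None,fx=6,fy=6,interpolation=cv2.INTER_CUBIC))
```

```text
(no output)
```

View pics/d_crop.png

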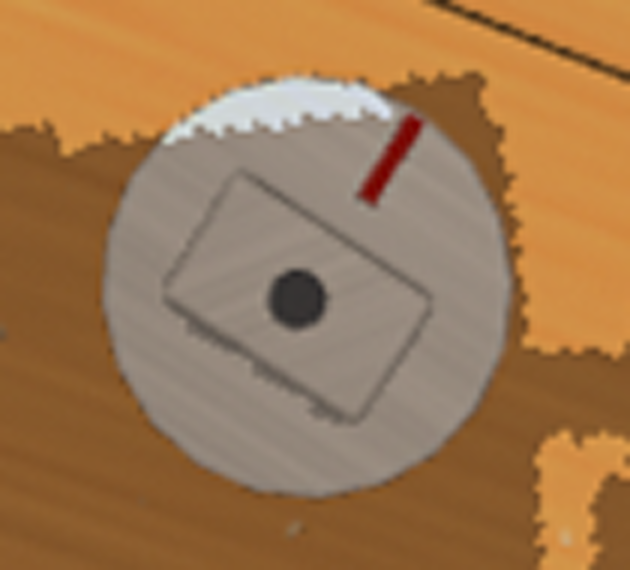

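The crop shows the boss corners at (240,172), (432,303), (355,424) and (165,297), with the red line from (412,118) to (368,203).

Run:
```python
from h import *
import pickle; p=pickle.load(open("d.pkl","rb"))
f=lambda x,y,z: onz(p,75+y/6-.42,255+x/6-.42,z)[:2]
C=np.array([f(240,172,.056),f(432,303,.056),f(355,424,.056),f(165,297,.056)])
print(C.mean(0),np.linalg.norm(C-np.roll(C,-1,0),axis=1))
ax=(C[0]+C[1]-C[2]-C[3]); print("xaxis",np.arctan2(ax[1],ax[0]))
ay=(C[0]+C[3]-C[1]-C[2]); print("yaxis-90",np.arctan2(ay[1],ay[0])-np.pi/2)
a,b=f(412,118,.024),f(368,203,.024); print("line",np.arctan2(*(a-b)[::-1]), (a+b)/2)
print("hole",f(298,299,.056))
e=cv2.fitEllipse(np.array([[105,285],[512,285],[307,77],[307,496],[170,140],[450,130],[170,437],[450,437]],np.float32)); print(e,f(*e[0],.024))
s=telemetry.get_state(); 
T=R.from_quat(s["eef_rot"]).as_matrix(); print(T, s["tool_pos"],s["q"])
```

```text
[0.46986733 0.20169941] [0.03040498 0.01909155 0.03039924 0.01905338]
xaxis -0.1749716762259279
yaxis-90 -0.1866571866703053
line -0.09669089147524275 [0.49219315 0.19775342]
hole [0.46996801 0.20181423]
((310.4520568847656, 286.1930236816406), (405.3965759277344, 419.33709716796875), 15.355600357055664) [0.47098889 0.20172989]
[[ 9.21260076e-01  3.88947087e-01  1.91117218e-04]
 [ 3.88947128e-01 -9.21259867e-01 -6.22943086e-04]
 [-6.62232761e-05  6.48227088e-04 -9.99999788e-01]] [0.42042416 0.16852849 0.16878056] [-0.47186681  0.5971382  -0.01818514  2.14546243  0.02794708  0.39933137
 -1.68396389]
```

```bash
python3 -m creep '[[60,0.0585,-0.011,0.03,-10],[60,0.0585,-0.011,0.05,-20],[60,0.0585,-0.011,0.07,-30],[60,0.0585,-0.011,0.07,-40],[60,0.0585,-0.011,0.07,-50],[60,0.0585,-0.011,0.07,-57],[60,0.0585,-0.011,0.07,-57],[60,0.0585,-0.011,0.07,-57]]' 10
python3 - <<'E'
from h import *
s=telemetry.get_state(); T=R.from_quat(s["eef_rot"]).as_matrix(); print(s["q"],s["tool_pos"]);print(T, np.arctan2(T[1,1],T[0,1]))
d=np.array([.470,.2017,.029])-s["tool_pos"]; print(T.T@d)
p=snap("wrist"); cv2.imwrite("pics/e_w.png",p["image"])
E
```

```text
clock: 5.45
tool_pos: [0.4696, 0.2027, 0.0987]
eef_rot: [0.767, 0.642, -0.0, 0.0]
contact_force: [0.3, -0.1, 0.4]
opening: 0.765
[-0.35741947  0.77891127 -0.23015509  2.0184928   0.43477391  0.3908791
 -1.10457735] [0.46961912 0.20265038 0.09867118]
[[ 1.75417069e-01  9.84494211e-01  3.63571658e-06]
 [ 9.84494180e-01 -1.75417063e-01 -2.53238152e-04]
 [-2.48673728e-04  4.80016361e-05 -9.99999968e-01]] -0.17632938364311143
[-0.0008515   0.00053834  0.06967142]
```

View pics/e_w.png

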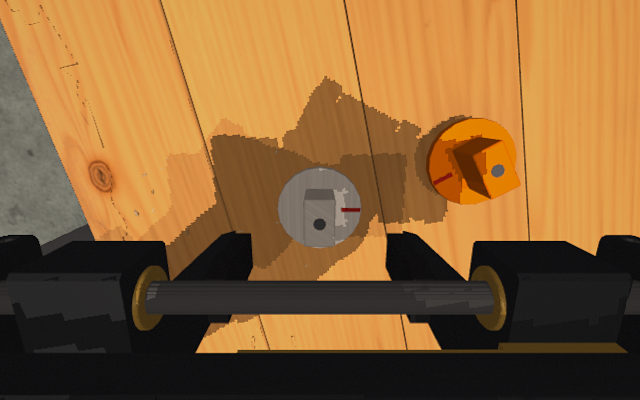

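The blank at (320,208) sits square between the open fingers, its red line pointing toward the right jaw. I'll descend, grip and lift.

```bash
python3 -m creep '[[60,-0.001,0.0005,0.035,0],[60,-0.001,0.0005,0.0685,0],[60,-0.001,0.0005,0.0685,0],[60,-0.001,0.0005,0.0685,0],[255,-0.001,0.0005,0.0685,0],[255,-0.001,0.0005,0.0685,0],[255,-0.001,0.0005,0.0685,0],[255,-0.001,0.0005,0.0685,0],[255,-0.001,0.0005,0.0685,0],[255,-0.001,0.0005,0.0685,0]]' 30
python3 - <<'E'
from h import *
s=telemetry.get_state();print(s["contact_force"],s["opening"]*88)
E
```

```text
clock: 6.75
tool_pos: [0.4697, 0.2022, 0.0302]
eef_rot: [0.766, 0.643, -0.0, 0.0]
contact_force: [0.2, 0.3, 1.8]
opening: 0.224
[0.23964503 0.33374253 1.81969134] 19.691558314774188
```

```bash
python3 -m creep '[[255,0,0,-0.05,0],[255,0,0,-0.075,0],[255,-0.06,0.03,-0.075,-10],[255,-0.12,0.06,-0.075,-20],[255,-0.17,0.09,-0.075,-30],[255,-0.22,0.11,-0.075,-40],[255,-0.276,0.132,-0.075,-50],[255,-0.276,0.132,-0.075,-60],[255,-0.276,0.132,-0.075,-70],[255,-0.276,0.132,-0.075,-80]]' 30
python3 - <<'E'
from h import *
s=telemetry.get_state();T=R.from_quat(s["eef_rot"]).as_matrix(); print(s["q"],s["contact_force"],s["opening"]*88, np.arctan2(T[1,1],T[0,1]))
E
python3 -m creep '[[255,0,0,0,-10],[255,0,0,0,-18],[255,0,0,0,-18],[255,0,0,0,-18]]'
python3 - <<'E'
from h import *
s=telemetry.get_state();T=R.from_quat(s["eef_rot"]).as_matrix(); print(s["q"],s["contact_force"],s["opening"]*88, np.arctan2(T[1,1],T[0,1]),s["tool_pos"])
print(T,T.T@(np.array([.551,-.0935,.066])-s["tool_pos"]))
p=snap("wrist"); cv2.imwrite("pics/f_w.png",p["image"])
import pickle; pickle.dump({k:p[k] for k in ("image","camera_matrix","distortion","Rc","c")},open("f.pkl","wb"))
p=snap("side"); cv2.imwrite("pics/f_s.png",cv2.resize(p["image"][120:240,270:410],None,fx=5,fy=5,interpolation=cv2.INTER_CUBIC))
E
```

```text
clock: 8.0
tool_pos: [0.5516, -0.093, 0.1047]
eef_rot: [0.171, 0.985, -0.0, -0.001]
contact_force: [-0.7, -0.1, -2.2]
opening: 0.22
[ 0.49986114  0.89905317 -0.73516007  1.857156    0.8801555   0.74952694
  0.48963339] [-0.67419455 -0.11260521 -2.16500442] 19.35357730907195 1.228006266110847
clock: 8.5
tool_pos: [0.5519, -0.0926, 0.105]
eef_rot: [0.018, 1.0, -0.0, -0.0]
contact_force: [-0.3, 0.2, -1.7]
opening: 0.228
[ 0.53455511  0.9222251  -0.80763423  1.85500078  0.9342523   0.79858184
  0.7492023 ] [-0.29513248  0.15907061 -1.69857307] 20.08934035027331 1.534906016648686 [ 0.55193207 -0.09256196  0.10495363]
[[-9.99355830e-01  3.58826046e-02 -6.02635722e-04]
 [ 3.58827335e-02  9.99355986e-01 -2.04556914e-04]
 [ 5.94907582e-04 -2.26049362e-04 -9.99999797e-01]] [ 0.00087463 -0.00096208  0.03895437]
```

View pics/f_w.png

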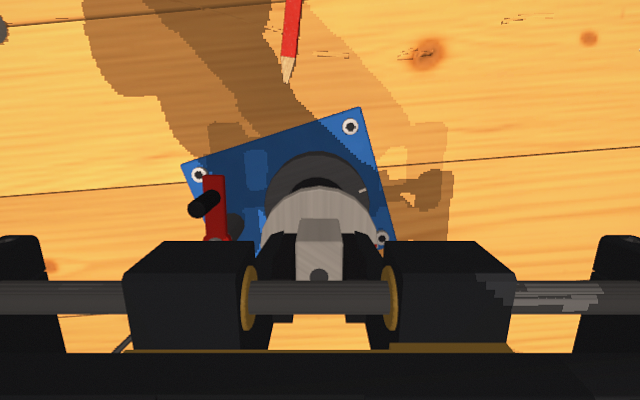

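View pics/f_s.png

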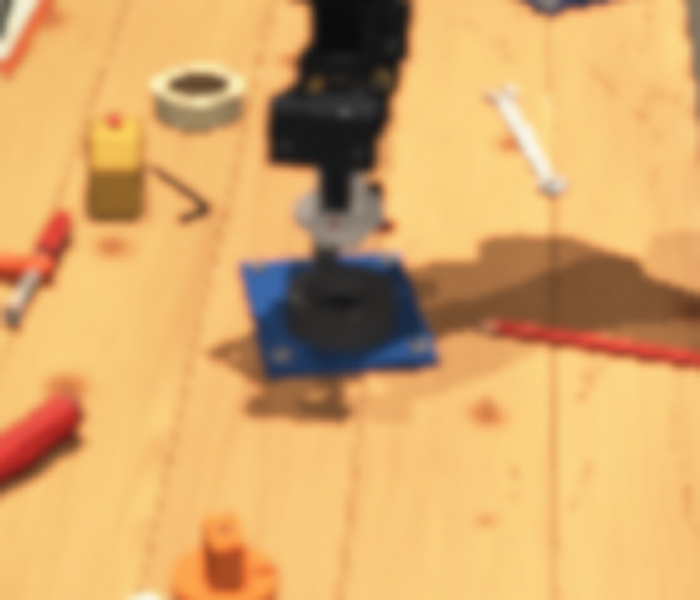

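Run:
```python
from h import *
import pickle; p=pickle.load(open("f.pkl","rb"))
im=p["image"].copy(); S=4
x0,y0,x1,y1=170,90,400,250
c=cv2.resize(im[y0:y1,x0:x1],None,fx=3.4,fy=3.4,interpolation=cv2.INTER_CUBIC); cc=np.clip(c.astype(float)*1.6,0,255).astype(np.uint8)
th=.27;o=np.array([.551,-.0935]);M=np.array([[np.cos(th),-np.sin(th)],[np.sin(th),np.cos(th)]])
def dr(X,col):
    q=proj(p,X); q=((q-[x0,y0]+.5)*3.4-.5)
    for a in q: cv2.circle(cc,tuple(int(v) for v in a),1,col,-1)
N=np.array([[58,52],[58,-94],[-58,-94],[-58,52],[58,52]])/1000
L=np.concatenate([np.linspace(N[i],N[i+1],60) for i in range(4)])@M.T+o
dr(np.c_[L,0*L[:,0]+.01],(0,255,0))
t=np.linspace(0,6.28,300)
dr(np.c_[o[0]+.038*np.cos(t),o[1]+.038*np.sin(t),0*t+.036],(0,255,0))
dr(np.c_[o[0]+.022*np.cos(t),o[1]+.022*np.sin(t),0*t+.036],(0,255,255))
b=[.5519,-.0926]
dr(np.c_[b[0]+.031*np.cos(t),b[1]+.031*np.sin(t),0*t+.1-.002],(255,0,255))
cv2.imwrite("pics/f_ov.png",cc)
```

```text
(no output)
```

View pics/f_ov.png

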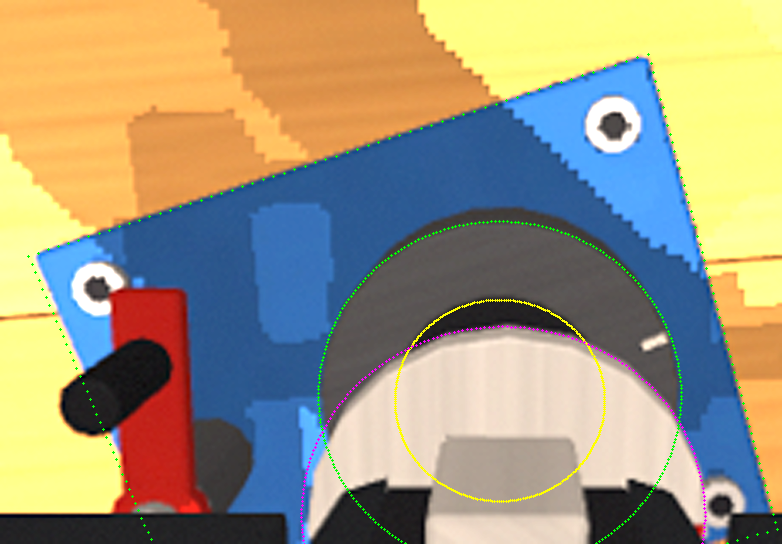

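The projected nest model matches the picture well: the plate edges and bore rim coincide, and the held flange sits where expected. Lowering slowly to just above key height.

```bash
python3 -m creep '[[255,0.0009,-0.001,0.015,0],[255,0.0009,-0.001,0.028,0],[255,0.0009,-0.001,0.033,0],[255,0.0009,-0.001,0.035,0],[255,0.0009,-0.001,0.037,0],[255,0.0009,-0.001,0.039,0],[255,0.0009,-0.001,0.041,0],[255,0.0009,-0.001,0.043,0],[255,0.0009,-0.001,0.045,0],[255,0.0009,-0.001,0.045,0]]' 30
python3 - <<'E'
from h import *
s=telemetry.get_state();T=R.from_quat(s["eef_rot"]).as_matrix(); print(s["contact_force"],s["moment"], np.arctan2(T[1,1],T[0,1]),s["tool_pos"])
E
```

```text
clock: 9.85
tool_pos: [0.5506, -0.0937, 0.0599]
eef_rot: [0.017, 1.0, -0.0, -0.001]
contact_force: [-1.5, -0.5, -1.2]
opening: 0.223
[-1.53645814 -0.48237889 -1.23949499] [-0.06395791  0.25954697  0.01648505] 1.5371479506747832 [ 0.55062497 -0.09374564  0.05985461]
```

```bash
python3 -m creep '[[255,0,0,0.0015,0],[255,0,0,0.003,0],[255,0,0,0.0042,0]]' 30
python3 - <<'E'
from h import *
s=telemetry.get_state(); print(s["contact_force"],s["moment"],s["tool_pos"])
E
```

```text
clock: 10.22
tool_pos: [0.5507, -0.0938, 0.0558]
eef_rot: [0.017, 1.0, -0.0, -0.001]
contact_force: [-3.6, -0.9, -0.4]
opening: 0.224
[-3.57807803 -0.91454866 -0.37972404] [-0.1937511   0.67514058 -0.01264359] [ 0.55068281 -0.0937585   0.05578229]
```

```bash
python3 -m creep '[[255,0.0004,0,0.001,0],[255,0.0004,0,0.002,0],[255,0.0004,0,0.002,0]]' 30
python3 - <<'E'
from h import *
s=telemetry.get_state(); print(s["contact_force"],s["moment"],s["tool_pos"])
E
```

```text
clock: 10.6
tool_pos: [0.5506, -0.0936, 0.0539]
eef_rot: [0.017, 1.0, -0.0, -0.0]
contact_force: [-2.5, -1.6, -1.4]
opening: 0.224
[-2.48312164 -1.55305471 -1.43702999] [-0.3660466   0.6133305   0.02330323] [ 0.55063669 -0.09364098  0.05385463]
```

No vertical force and already about 3 mm past the key top: the notch is over the key. Continuing down.

```bash
python3 -m creep '[[255,0,0,0.0012,0],[255,0,0,0.0024,0],[255,0,0,0.0033,0],[255,0,0,0.0033,0]]' 30
python3 - <<'E'
from h import *
s=telemetry.get_state(); print(s["contact_force"],s["moment"],s["tool_pos"])
E
```

```text
clock: 11.1
tool_pos: [0.5506, -0.0936, 0.0505]
eef_rot: [0.017, 1.0, -0.0, -0.0]
contact_force: [-3.9, -1.9, -0.5]
opening: 0.222
[-3.90581662 -1.92016299 -0.52361605] [-0.47842707  0.80910402 -0.04461275] [ 0.55059274 -0.09360815  0.05051474]
```

```bash
python3 -m creep '[[255,0.0004,0,0.0004,0],[255,0.0004,0.0,0.0008,0],[255,0.0004,0,0.0008,0]]' 30
python3 - <<'E'
from h import *
s=telemetry.get_state(); print(s["contact_force"],s["moment"],s["tool_pos"])
p=snap("wrist"); cv2.imwrite("pics/g_w.png",p["image"])
E
```

```text
clock: 11.48
tool_pos: [0.5505, -0.0936, 0.0503]
eef_rot: [0.017, 1.0, -0.0, 0.0]
contact_force: [-5.4, -3.3, 4.8]
opening: 0.225
[-5.44300196 -3.31004495  4.7978317 ] [-0.57293268  0.94910413  0.00238828] [ 0.55050143 -0.09360739  0.05030769]
```

View pics/g_w.png

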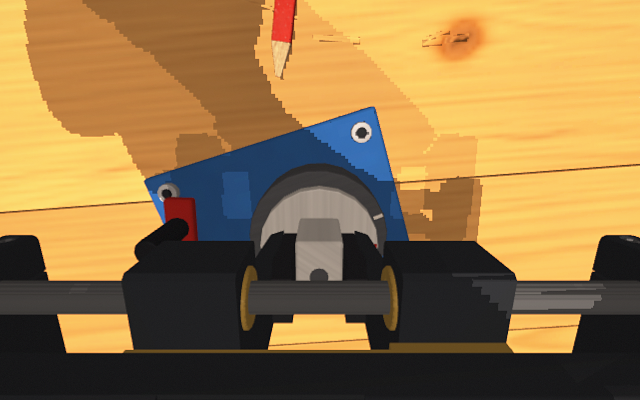

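The image shows the flange seated over the cup, and the 4.8 N contact came at exactly home height. Releasing and lifting away.

```bash
python3 -m creep '[[135,0,0,0,0],[135,0,0,0,0],[135,0,0,0,0],[135,0,0,0,0],[135,0,0,-0.015,0],[135,0,0,-0.04,0],[135,0,0,-0.09,0],[135,0.04,0,-0.11,0],[135,0.04,0,-0.11,0],[135,0.04,0,-0.11,0]]' 30
python3 - <<'E'
from h import *
s=telemetry.get_state(); T=R.from_quat(s["eef_rot"]).as_matrix();print(s["contact_force"],s["opening"]*88,s["tool_pos"],s["q"]);print(T)
p=snap("wrist"); cv2.imwrite("pics/h_w.png",p["image"])
import pickle; pickle.dump({k:p[k] for k in ("image","camera_matrix","distortion","Rc","c")},open("h.pkl","wb"))
for t,z in [("blank",.02),("blank_boss",.076),("latch_peg",.082),("latch_pivot",.046)]:
        for q in imaging.place_of(p,t)[:2]:
            print(t,np.round(q["location"]),round(q["score"],2),np.round(onz(p,*q["location"],z),4))
c=cv2.resize(p["image"][60:260,140:460],None,fx=2.4,fy=2.4,interpolation=cv2.INTER_CUBIC);cv2.imwrite("pics/h_c.png",c)
E
```

```text
clock: 12.78
tool_pos: [0.5111, -0.0923, 0.1604]
eef_rot: [0.017, 1.0, -0.0, 0.001]
contact_force: [0.1, 0.3, 0.4]
opening: 0.469
[0.10632058 0.34971357 0.36450133] 41.309819336210545 [ 0.51113902 -0.09227048  0.16041355] [ 0.59466554  0.80612707 -0.87105048  1.94021377  0.85894856  0.81774688
  0.77407729]
[[-9.99429559e-01  3.37468406e-02  1.30640826e-03]
 [ 3.37464143e-02  9.99430367e-01 -3.47038422e-04]
 [-1.31737553e-03 -3.02753863e-04 -9.99999086e-01]]
blank [237. 619.] 0.96 [0.5711 0.1987 0.02  ]
blank [230. 320.] 0.56 [ 0.554 -0.092  0.02 ]
blank_boss [252. 320.] 0.71 [ 0.551  -0.0922  0.076 ]
latch_peg [236. 229.] 0.64 [ 0.5332 -0.1608  0.082 ]
latch_pivot [259. 242.] 0.89 [ 0.5698 -0.1634  0.046 ]
```

View pics/h_c.png

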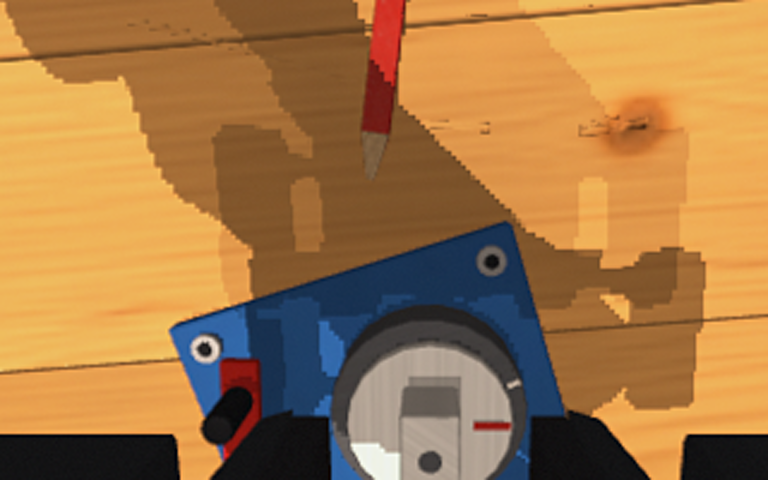

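Boss top now at (0.551, −0.092) at home height, latch still parked with its peg at crop (228,415). Next: over the peg, with the fingers caging it loosely.

```bash
python3 -m creep '[[120,-0.0267,-0.0673,0.02,3],[120,-0.0267,-0.0673,0.03,3],[120,-0.0267,-0.0673,0.055,3],[120,-0.0267,-0.0673,0.065,3],[120,-0.0267,-0.0673,0.065,3]]' 5
python3 - <<'E'
from h import *
s=telemetry.get_state(); T=R.from_quat(s["eef_rot"]).as_matrix();print(s["contact_force"],s["opening"]*88,s["tool_pos"]);print(T)
p=snap("wrist"); c=p["image"][150:350,160:480]
cv2.imwrite("pics/i_w.png",cv2.resize(c,None,fx=2.4,fy=2.4,interpolation=cv2.INTER_CUBIC))
p=snap("top"); c=p["image"][170:250,350:450]
cv2.imwrite("pics/i_t.png",cv2.resize(c,None,fx=6,fy=6,interpolation=cv2.INTER_CUBIC))
E
```

```text
clock: 13.65
tool_pos: [0.5345, -0.1594, 0.0944]
eef_rot: [0.042, 0.999, 0.0, -0.001]
contact_force: [0.1, 0.2, 0.4]
opening: 0.53
[0.14833207 0.19499061 0.39995903] 46.62332014497691 [ 0.53453344 -0.15937715  0.09441021]
[[-9.96423385e-01  8.44901256e-02 -1.36271926e-03]
 [ 8.44891853e-02  9.96424126e-01  7.33518873e-04]
 [ 1.41982145e-03  6.15760318e-04 -9.99998802e-01]]
```

View pics/i_w.png

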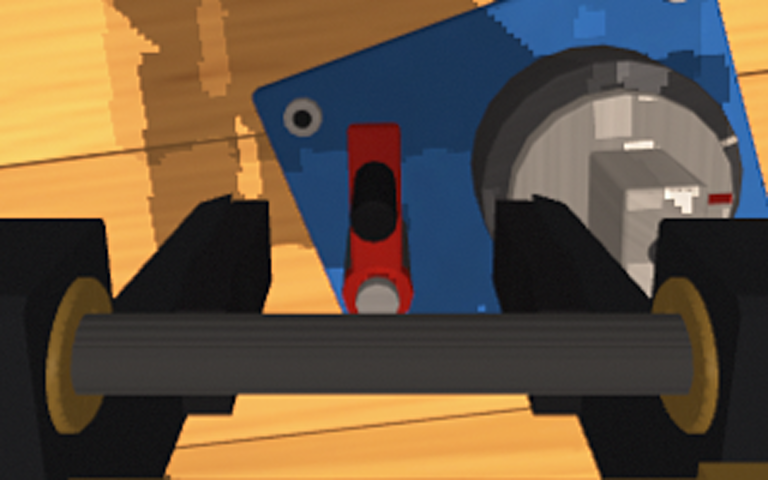

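The peg at crop (374,205) is centred between the fingers. Descending and narrowing.

```bash
python3 -m creep '[[120,-0.001,0,0.018,0],[120,-0.001,0,0.035,0],[120,-0.001,0,0.035,0],[194,-0.001,0,0.035,0],[194,-0.001,0,0.035,0],[194,-0.001,0,0.035,0],[194,-0.001,0,0.035,0]]' 5
python3 - <<'E'
from h import *
s=telemetry.get_state(); T=R.from_quat(s["eef_rot"]).as_matrix();print(s["contact_force"],s["opening"]*88,s["tool_pos"]);print(T)
# arc plan
pv=np.array([.5698,-.1635]);th=.27;cur=s["tool_pos"][:2];ty=np.arctan2(T[1,1],T[0,1])
for j in np.arange(.36,1.9,.12):
    ph=th+np.pi-j; g=pv+.034*np.array([np.cos(ph),np.sin(ph)])
    d=T[:2,:2].T@(g-cur); print(round(j,2),np.round(d,4),round(np.degrees(ty-(ph-np.pi/2)),1))
E
```

```text
clock: 14.62
tool_pos: [0.5361, -0.1604, 0.0602]
eef_rot: [0.043, 0.999, -0.0, 0.0]
contact_force: [-0.1, 0.0, -0.8]
opening: 0.24
[-0.09513198  0.03441051 -0.84562624] 21.092831181598214 [ 0.53605617 -0.1603615   0.06016515]
[[-9.96309756e-01  8.58291182e-02  4.83245949e-04]
 [ 8.58290314e-02  9.96309861e-01 -1.97728460e-04]
 [-4.98433564e-04 -1.55522262e-04 -9.99999864e-01]]
0.36 [ 0.0001 -0.0001] 0.2
0.48 [-0.0002  0.004 ] 7.1
0.6 [-0.0009  0.008 ] 14.0
0.72 [-0.0021  0.0119] 20.9
0.84 [-0.0038  0.0156] 27.7
0.96 [-0.0059  0.0191] 34.6
1.08 [-0.0084  0.0223] 41.5
1.2 [-0.0113  0.0252] 48.4
1.32 [-0.0145  0.0277] 55.2
1.44 [-0.018   0.0298] 62.1
1.56 [-0.0217  0.0315] 69.0
1.68 [-0.0256  0.0327] 75.9
1.8 [-0.0296  0.0335] 82.7
```

```bash
python3 -m creep '[[194,-0.0002,0.004,0,7],[194,-0.0009,0.008,0,14],[194,-0.0021,0.0119,0,21],[194,-0.0038,0.0156,0,28],[194,-0.0059,0.0191,0,35],[194,-0.0084,0.0223,0,41.5],[194,-0.0113,0.0252,0,48],[194,-0.0145,0.0277,0,55],[194,-0.018,0.0298,0,62],[194,-0.0217,0.0315,0,69]]' 5
python3 - <<'E'
from h import *
s=telemetry.get_state(); T=R.from_quat(s["eef_rot"]).as_matrix();print(s["contact_force"],s["opening"]*88,s["tool_pos"])
pv=np.array([.5698,-.1635]);th=.27;cur=s["tool_pos"][:2];ty=np.arctan2(T[1,1],T[0,1])
for j in np.arange(1.56,1.95,.06):
    ph=th+np.pi-j; g=pv+.034*np.array([np.cos(ph),np.sin(ph)])
    d=T[:2,:2].T@(g-cur); print(round(j,2),np.round(d,4),round(np.degrees(ty-(ph-np.pi/2)),1))
p=snap("wrist"); c=p["image"][150:350,160:480]
cv2.imwrite("pics/j_w.png",cv2.resize(c,None,fx=2.4,fy=2.4,interpolation=cv2.INTER_CUBIC))
E
```

```text
clock: 15.88
tool_pos: [0.5593, -0.1315, 0.0599]
eef_rot: [0.603, 0.798, -0.001, -0.0]
contact_force: [-1.1, -1.0, 0.7]
opening: 0.238
[-1.07737251 -0.95947274  0.7443881 ] 20.987014380262917 [ 0.55933414 -0.13151906  0.05985908]
1.56 [0.0004 0.0012] -0.3
1.62 [0.0003 0.0032] 3.2
1.68 [0.0002 0.0053] 6.6
1.74 [-0.0001  0.0073] 10.0
1.8 [-0.0006  0.0093] 13.5
1.86 [-0.0011  0.0112] 16.9
1.92 [-0.0017  0.0132] 20.4
```

View pics/j_w.png

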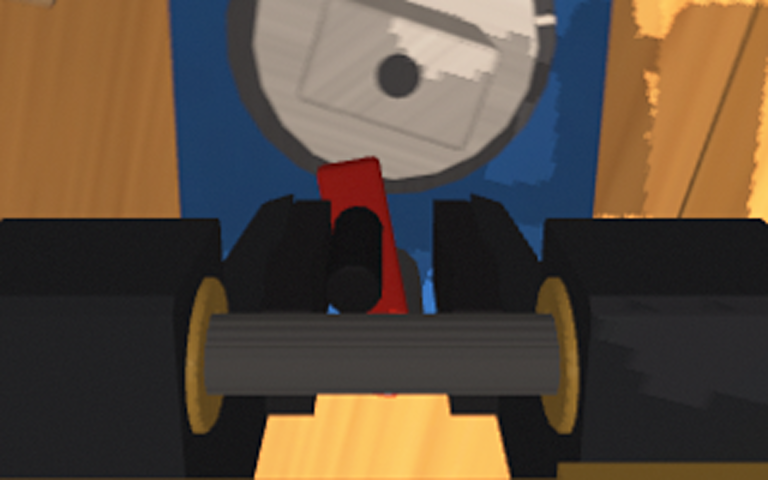

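The latch tip is now over the flange at crop (350,170), the peg riding on the left (rear) finger. Continuing slowly toward the stop.

```bash
python3 -m creep '[[194,0.0003,0.0022,0,1.5],[194,0.0003,0.0032,0,3],[194,0.0002,0.0043,0,5],[194,0.0002,0.0053,0,6.5],[194,0,0.0063,0,8],[194,0,0.0073,0,10]]' 5
python3 -m creep '[[194,0,0.0008,0,1],[194,0,0.0016,0,2]]' 5
```

```text
clock: 16.68
tool_pos: [0.5673, -0.1288, 0.0599]
eef_rot: [0.669, 0.743, -0.0, 0.0]
contact_force: [-0.9, -1.3, 0.4]
opening: 0.239
clock: 16.92
tool_pos: [0.5681, -0.1288, 0.0598]
eef_rot: [0.682, 0.731, -0.001, -0.0]
contact_force: [-3.6, -1.8, 2.4]
opening: 0.238
```

```bash
python3 -m creep '[[194,0,0.0008,0,0.5],[194,0,0.0012,0,1]]' 5
python3 - <<'E'
from h import *
s=telemetry.get_state();print(s["contact_force"],s["tool_pos"])
p=snap("wrist"); c=p["image"][100:300,160:480]
cv2.imwrite("pics/k_w.png",cv2.resize(c,None,fx=2.4,fy=2.4,interpolation=cv2.INTER_CUBIC))
E
```

```text
clock: 17.18
tool_pos: [0.5682, -0.129, 0.0597]
eef_rot: [0.688, 0.726, -0.002, -0.001]
contact_force: [-5.7, -1.6, 2.9]
opening: 0.238
[-5.6861601  -1.56640041  2.85727998] [ 0.56820084 -0.1289769   0.05969474]
```

View pics/k_w.png

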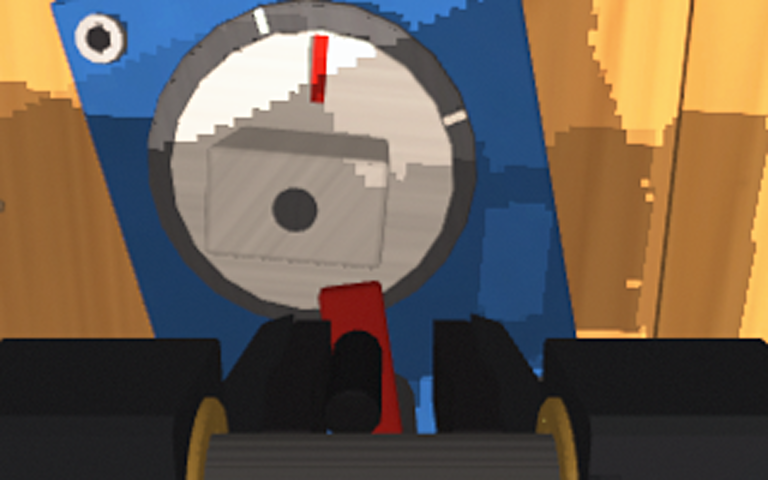

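The arm stalls with force rising at the predicted stop position (peg ≈ (0.563, −0.130)). Backing off to centre, opening and lifting clear.

```bash
python3 -m creep '[[194,0,-0.004,0,0],[160,0,-0.0055,0,0],[140,0,-0.0055,0,0],[140,0,-0.0055,0,0],[140,0,-0.0055,-0.015,0],[140,0,-0.0055,-0.05,0],[140,0,-0.0055,-0.1,0],[140,-0.05,-0.0055,-0.12,0],[140,-0.05,-0.0055,-0.12,0],[140,-0.05,-0.0055,-0.12,0]]' 5
python3 - <<'E'
from h import *
s=telemetry.get_state();print(s["contact_force"],s["tool_pos"],s["clock"])
p=snap("wrist"); 
pv=onz(p,*imaging.place_of(p,"latch_pivot")[0]["location"],.046); pg=onz(p,*imaging.place_of(p,"latch_peg")[0]["location"],.082); bb=[ (q["score"],onz(p,*q["location"],.076)) for q in imaging.place_of(p,"blank_boss")]
d=(pg-pv)[:2]; print(pv,pg,"latch",.27+np.pi-np.arctan2(d[1],d[0]),bb)
c=p["image"][40:240,160:480]
cv2.imwrite("pics/l_w.png",cv2.resize(c,None,fx=2.4,fy=2.4,interpolation=cv2.INTER_CUBIC))
p=snap("side"); cv2.imwrite("pics/l_s.png",cv2.resize(p["image"][100:320,160:420],None,fx=2.7,fy=2.7,interpolation=cv2.INTER_CUBIC))
E
```

```text
clock: 18.48
tool_pos: [0.5671, -0.1785, 0.1805]
eef_rot: [0.688, 0.726, 0.0, 0.0]
contact_force: [0.4, -0.3, -0.1]
opening: 0.453
[ 0.42859229 -0.29069505 -0.10293064] [ 0.56710551 -0.17850555  0.18047971] 18.475
[ 0.56970817 -0.16332288  0.046     ] [ 0.56276457 -0.12887208  0.082     ] latch 1.6419097080524359 [(0.78, array([ 0.55148845, -0.09203494,  0.076     ]))]
```

View pics/l_w.png

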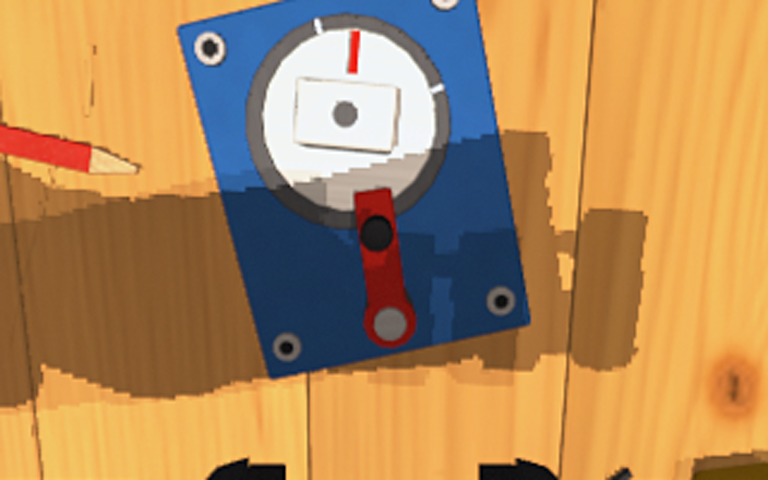

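View pics/l_s.png

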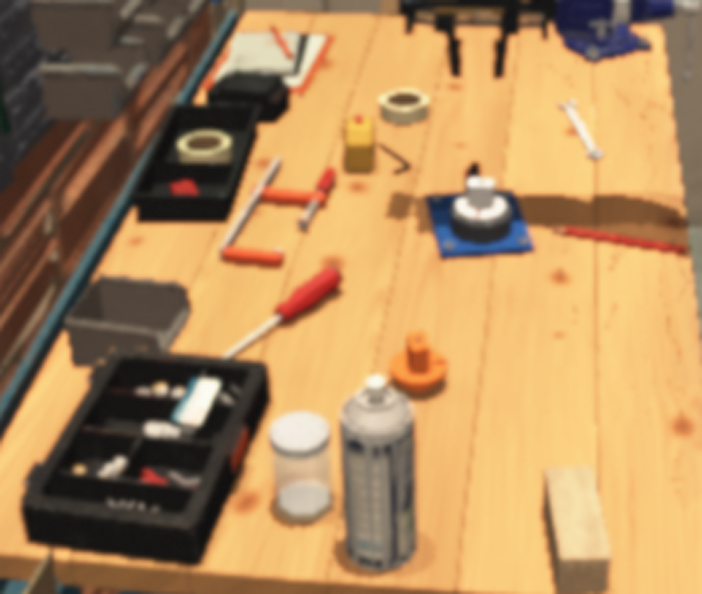

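The wrist picture shows the blank seated in the cup, with the red latch at crop (375,235) lying over the flange at about 1.64 rad. The gripper is clear and the bystanders are where they were. Handing in.

```bash
python3 -c "
from plant import r
print(r.finish_job())"
```

```text
the job is handed in; nothing more can be done
None
```

The blank is home in the nest and the red latch is over its flange, at the stop. I handed the job in at about 18.6 s of the 67 s allowed; no verdict was reported.

- **Seating:** The wrist camera showed the key down in the bore, at about 1.25 rad in the nest frame. I aligned the notch to that before lowering, so no turning search was needed. The plug passed key height without resistance, and about 5 N of contact came at the expected home height. Side forces stayed under about 6 N.
- **Latch:** I pushed the peg round with loosely opened fingers until it stalled at the stop, with about 6 N on the wrist. I then backed off and lifted clear.
- **Last checks:**
  - The latch measured about 1.64 rad.
  - The boss centre was within about 1.6 mm of the estimated bore axis.
  - The tool was clear of everything, with a wrist force of about 0.5 N.
  - In the side view the bystanders looked undisturbed. I compared them by eye only.
- **Disagreements:**
  - Two fits of the nest centre differed by about 1.4 mm, so the key angle came out as 1.22 or 1.31 rad. I used the middle of each.
  - The boss measured about 5% small in the picture.
  - In one view the network also reported the orange look-alike as the blank. I ignored that.

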